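# Put the laptop power adapter away in the desk cupboard

## Robot

A 7-joint arm with a two-finger parallel gripper is mounted at the origin on the work surface. World frame = base frame: x ahead of the robot, y to its left, z up, the work surface at z = 0. Lengths are in m, angles in rad, forces in N, time in s.
With the tool pointing down it reaches from about 0.35 to 0.9 m from the base axis. Payload 8.1 kg.
Tool frame: the origin (TCP) lies at the centre of the arm's flange, where the gripper is bolted on; the fingertips stand 173 mm ahead of it and the grasp point (between the pads) lies 155 mm ahead of it; z points along the fingers, y is the line along which they close (so a half turn about z gives the same grasp; the last joint's range is limited). The gripper opens to 85 mm and grips with 20 to 120 N. Pads are 22 mm wide; open, the fingers measure 114 mm over their backs; the gripper's body (76 mm by 85 mm) begins 54 mm behind the grasp point. The pads swing forward as they close: fully open they stand 13 mm farther back than shut.
Start: joints at [-1.382, 0.434, 0.025, 1.573, -0.012, 1.134, -0.075], TCP at [0.18, 0.599, 0.405] pointing down, gripper open.
Joint ranges: [-2.62, 2.62], [-0.44, 2.09], [-1.27, 1.32], [0.08, 2.57], [-1.32, 4.46], [0.12, 2], [-2.74, 2.74]. Speed limits (rad/s): [2.22, 2.22, 3.01, 3.01, 3.14, 3.14, 3.14].

## Interface

Orientations are given as a unit quaternion [x, y, z, w].
In Python, from plant import r gives the robot as it stands.
- The arm moves only by the shell command python3 -m pendant 'ROWS' [FORCE]. ROWS is JSON, one flat list of numbers, 5 for each row, row after row: the shift along the tool's x, y, z in m, then the turn about the tool's z in degrees, then the opening, from 0 (shut) to 1 (fully open). A call has 1 to 10 rows; each row shifts and turns the commanded pose from where the row before left it, along the tool's axes as they then stand; what a row does not reach is not made up. A row lasts 1/12 s, in which the tool goes at most 41.7 mm and 7.16 degrees, less where a joint would pass 70% of its speed; a pose out of reach is approached as far as the arm can. A call with a gripper value outside its range is refused whole. The fingers move at their own pace and stop on an object; FORCE is the grip in N (left out, the last holds). Time passes only in rows, so rows that do not move let the fingers close. It gives the time, the measured TCP pose, the force, the opening and the grip force at its end, in the units of the state.
- r.get_obs(): the state, without advancing time (a new reading comes with each control period).
- r.camera(name): name is "scene" or "top"; returns a dict with "frame" (420x560x3 uint8, red, green, blue), "depth" (420x560 float32, m along the optical axis (not along the pixel's ray), 0 where there is no reading), "fx", "fy", "cx", "cy" (pixels), "origin" and "attitude" of the camera in the world. Camera axes: x right, y down, z forward; pixel columns grow to the right and rows downward; lengths in m; the calibration is good to about 2 mm. A picture is of the moment at which its call begins.
- r.job_done(): hands the job in; it is judged then, once.
Trained networks look in a picture, given as the dict that the camera call returned (one of the last four; its "shot" number tells which), for a name from the list of things; names that differ only in an ending like _2 or _b are one class to them, and where a whole thing is asked for, a point or a joint stands for the part that bears it (a point fixed in the world has none). Each returns a list of dicts, best first, with "score" (0 to 1); they miss things now and then, are a little off and sometimes report something else, mostly with a low value. They report only what shows in the picture. A call takes as long as a camera call.
- r.masks_of(picture, label): "pixels" (420x560 bool, what is visible of it) and "centre" ([column, row] in pixels, amid what is visible of it).
- r.spot_point(picture, label): "centre" ([column, row] in pixels: a listed point, or the origin of a listed thing).
The state is a dict: "time_s": time; "joint_positions": joint angles; "qd": joint speeds; "joint_torque": joint torques, N m; "position": TCP position; "ee_rot": TCP orientation; "ft_force": force on the tool from outside, world axes, zero at the start; "ft_torque": the same for the moment, N m; "opening": finger opening in m; "finger_force": force on a finger pad.
Only numpy, scipy, OpenCV 4.12 (cv2) and the standard library are available. Lean on these libraries where they do the work, as an engineer would, in place of code of your own. Each camera call takes 0.05 s, during which the arm holds its last target. There are 200 camera calls.

## Task

Swing the door of the little white desk cupboard wide open, about square to the cupboard, and put the black power adapter completely inside, lying flat and the right way up. Only then close the door fully, without slamming it, and leave the mouse, the small speaker and the router where they are.

Things in the scene. Friction and masses are not known exactly. Their poses are not given: they have to be found in the camera images.
- cupboard: White desk cupboard, fixed, 200 mm deep (x), 200 wide (y), 80 high; closed top 8 mm thick with a clear pane. Origin: centre of its footprint at desk level; x points from door side to back, z up. No floor: things stand on the desk inside. Side and back walls 12 mm, so inside 188 mm deep, 176 wide, 72 high. The doorway lies at x = -100 mm, facing roughly the robot; the door covers it from outside.
- cupboard_door (a joint): Door angle about its upright hinge, rad: 0 shut, growing as it swings out towards the robot, at most 1.9. Stiffly damped, stays where it is left. Hinge at the cupboard's +y edge (left as the robot sees it). White panel 180 mm wide, 66 high (6 to 72 mm above the desk), 14 thick.
- cupboard_door_hinge (a point): Point on the upright hinge axis, 39 mm above the desk, on the door's inner face at its hinged edge; in the cupboard's frame x = -100.5, y = 90 mm. Its axes turn with the door: x is the door's inward normal; the panel runs 180 mm from here along its -y.
- cupboard_door_handle (a point): Middle of the upright steel bar handle (11 mm thick, 40 long plus round ends, 39 mm above the desk), 35 mm out from the door's outer face, 150 mm from the hinge along the door, 30 from its free edge. Two 8 mm posts join it to the door. Turns with the door; x is the door's inward normal.
- adapter: Black brick-shaped laptop power adapter with square edges and a grey label on its top, 140 mm long (its x), 56 mm wide (its y), 36 mm high, about 0.4 kg. Origin: centre of its underside; z up. Starts flat on the desk to the left or the right of the cupboard door.
- mouse: Bystander: black rounded computer mouse, 112 x 60 x 30 mm, origin at the centre of its underside; on the other side from the adapter.
- speaker: Bystander: black box loudspeaker with a round grey cone on one side, 75 x 70 mm and 95 mm high, origin at the centre of its underside; right of the cupboard
- router: Bystander: white internet router standing on edge on a foot, 60 mm deep (x), 140 mm wide (y), 113 mm high, origin at the centre of its underside; left of the cupboard.

How it is judged:
On the way, in this order (a step that is already met when the one before it is completed fails the run):
1. the door stands wide open (more than 1.2 rad) (value of joint cupboard_door above 1.2 rad), for 0.2 s.
2. the adapter lies flat in the cupboard, no more than about 15 mm of it proud of the front, with the door still open (more than 0.9 rad) (x of adapter in the frame of cupboard between -0.045 and 0.09 m and y of adapter in the frame of cupboard between -0.085 and 0.085 m and z of adapter in the frame of cupboard between -0.008 and 0.008 m and angle between adapter's own z axis and vertical below 0.12 rad and value of joint cupboard_door above 0.9 rad), for 0.2 s.
At the end, for the whole second after the job is handed in: The door is shut (less than 0.05 rad) and the adapter lies inside the cupboard, flat on the desk, right way up (tilted less than 0.12 rad), its middle at least 65 mm behind the cupboard's front, at rest and released (x of adapter in the frame of cupboard between -0.035 and 0.09 m and y of adapter in the frame of cupboard between -0.085 and 0.085 m and z of adapter in the frame of cupboard between -0.008 and 0.008 m and angle between adapter's own z axis and vertical below 0.12 rad and value of joint cupboard_door below 0.05 rad and linear speed of adapter below 0.02 m/s and contact force between the fingers and adapter below 0.1 N); the robot touches nothing.
It fails at once if the door is slammed (still closing faster than 3 rad/s in its last 0.3 rad) (value of joint cupboard_door below 0.3 rad and velocity of joint cupboard_door below -3 rad/s).
It fails at once if the mouse is moved more than 30 mm (distance of mouse from where it was at the start of the episode above 0.03 m).
It fails at once if the speaker is moved more than 30 mm (distance of speaker from where it was at the start of the episode above 0.03 m).
It fails at once if the router is moved more than 30 mm (distance of router from where it was at the start of the episode above 0.03 m).
It also fails if it takes over 72 s, if anything falls off the work surface, if the arm or the gripper's body presses on something with over 40 N, if the wrist force passes 120 N, or if a joint passes its speed limit or range.

## Working session

There is one attempt and no reset: what is moved stays moved. The work goes in short steps, Python scripts to look and compute and a shell command to move; the robot and the scene stay as the last step left them, time stands still between calls to the robot, and variables do not carry over. Pictures are saved under pics/ and viewed, at most 10 in all, crops included, and the job is handed in when it is done.

```bash
mkdir -p pics; ls
cat > h.py <<'E'
import numpy as np, cv2
from scipy.spatial.transform import Rotation as R
from plant import r
def att(c):
    a=np.array(c["attitude"]); return a if a.shape==(3,3) else R.from_quat(a).as_matrix()
def cloud(c):
    d=c["depth"]; v,u=np.mgrid[:d.shape[0],:d.shape[1]]
    p=np.stack([(u-c["cx"])/c["fx"]*d,(v-c["cy"])/c["fy"]*d,d],-1)
    return p@att(c).T+np.array(c["origin"])
def pix_at_z(c,uv,z):
    ray=att(c)@np.array([(uv[0]-c["cx"])/c["fx"],(uv[1]-c["cy"])/c["fy"],1.]);o=np.array(c["origin"])
    return o+ray*(z-o[2])/ray[2]
E
python3 - <<'E'
from h import *
o=r.get_obs(); print(o["time_s"],o["position"],o["ee_rot"],R.from_quat(o["ee_rot"]).as_matrix().round(3).tolist(),o["opening"])
ims=[]
for n in("top","scene"):
    c=r.camera(n); ims.append(c["frame"]); P=cloud(c); print(n,c["origin"],c["attitude"],c["fx"])
    cv2.imwrite(f"pics/{n}0.png",c["frame"][:,:,::-1])
    for l in("cupboard","adapter","mouse","speaker","router","cupboard_door"):
        m=r.masks_of(c,l)
        for q in m[:2]:
            k=q["pixels"]&(c["depth"]>0); p=P[k]
            if len(p)<20: continue
            zt=np.percentile(p[:,2],95); t=p[p[:,2]>zt-.012][:,:2]
            b=cv2.minAreaRect(t.astype(np.float32))
            print(l,round(q["score"],2),np.round(q["centre"]),len(p),"ztop",zt.round(3),np.round(b[0],3),np.round(b[1],3),round(b[2],1),np.round(cv2.boxPoints(b),3).tolist())
    for l in("cupboard_door_hinge","cupboard_door_handle","cupboard","adapter"):
        z=.039 if 'door' in l else 0
        for q in r.spot_point(c,l)[:2]: print("pt",l,round(q["score"],2),np.round(q["centre"],1),pix_at_z(c,q["centre"],z).round(3))
E
```

```text
pics
0.0 [0.17976929 0.59834058 0.40393361] [ 1.45426754e-01  9.89368714e-01 -7.77627696e-04 -4.02603780e-05] [[-0.958, 0.288, -0.0], [0.288, 0.958, -0.002], [-0.0, -0.002, -1.0]] 0.08533359014203563
top [ 0.30742798 -0.02750431  1.33707138] [ 0.72193588 -0.68413286  0.07242693 -0.07433138] 456.9605560883466
cupboard 0.73 [271. 160.] 5259 ztop 0.083 [0.701 0.02 ] [0.2   0.224] 89.7 [[0.5889999866485596, -0.07900000363588333], [0.8130000233650208, -0.08100000023841858], [0.8140000104904175, 0.11900000274181366], [0.5899999737739563, 0.11999999731779099]]
adapter 0.8 [397. 250.] 1044 ztop 0.04 [ 0.47 -0.36] [0.141 0.058] 5.2 [[0.3970000147819519, -0.33799999952316284], [0.40299999713897705, -0.3959999978542328], [0.5429999828338623, -0.382999986410141], [0.5370000004768372, -0.32499998807907104]]
speaker 0.61 [408. 181.] 990 ztop 0.098 [ 0.669 -0.386] [0.076 0.072] 20.5 [[0.6209999918937683, -0.3659999966621399], [0.6460000276565552, -0.43299999833106995], [0.7170000076293945, -0.4059999883174896], [0.6919999718666077, -0.33899998664855957]]
router 0.63 [147. 173.] 1043 ztop 0.115 [0.6
[... 1968 characters left out ...]
2317], [0.5460000038146973, -0.3240000009536743]]
speaker 0.87 [139. 229.] 1240 ztop 0.096 [ 0.674 -0.383] [0.079 0.069] 21.1 [[0.625, -0.36500000953674316], [0.6489999890327454, -0.42899999022483826], [0.7229999899864197, -0.4009999930858612], [0.6980000138282776, -0.3370000123977661]]
router 0.92 [417. 206.] 1998 ztop 0.114 [0.658 0.38 ] [0.14  0.038] 80.0 [[0.628000020980835, 0.3140000104904175], [0.6650000214576721, 0.30799999833106995], [0.6890000104904175, 0.4449999928474426], [0.6520000100135803, 0.4519999921321869]]
pt cupboard_door_handle 0.56 [261.2 201.4] [ 0.564 -0.048  0.039]
pt cupboard 0.93 [295. 247.] [ 0.731  0.025 -0.   ]
pt adapter 0.65 [157.1 207.4] [ 0.495 -0.356 -0.   ]
```

View pics/top0.png

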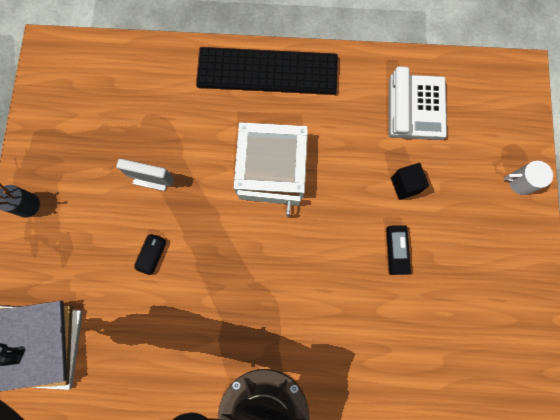

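Run:
```python
from h import *
c=r.camera("top"); P=cloud(c)
# cupboard orientation: points on top z .07-.09
m=r.masks_of(c,"cupboard")[0]["pixels"]
k=(P[...,2]>.074)&(P[...,2]<.09)&(P[...,0]>.58)&(P[...,0]<.85)&(abs(P[...,1]-.02)<.16)
b=cv2.minAreaRect(P[k][:,:2].astype(np.float32)); print(len(P[k]),b,cv2.boxPoints(b))
k=(P[...,2]>.025)&(P[...,2]<.074)&(P[...,0]>.5)&(P[...,0]<.64)&(abs(P[...,1]-.02)<.16)
q=P[k]; print(np.c_[np.argwhere(k)[:,::-1],q.round(3)][::6])
a=cv2.resize(c["frame"][120:240,210:330,::-1],(600,600),interpolation=cv2.INTER_NEAREST); cv2.imwrite("pics/crop.png",a)
```

```text
4403 ((0.7011541724205017, 0.02026742696762085), (0.200267031788826, 0.2235017716884613), 89.65994262695312) [[ 0.5888109  -0.07920108]
 [ 0.8123088  -0.08052758]
 [ 0.8134974   0.11973593]
 [ 0.58999956  0.12106244]]
[[ 2.68e+02  1.83e+02  6.35e-01  2.30e-02  7.30e-02]
 [ 2.48e+02  1.88e+02  6.17e-01  7.90e-02  7.40e-02]
 [ 2.43e+02  1.89e+02  6.13e-01  9.30e-02  7.40e-02]
 [ 2.39e+02  1.90e+02  6.12e-01  1.05e-01  6.40e-02]
 [ 2.35e+02  1.91e+02  6.12e-01  1.18e-01  4.60e-02]
 [ 2.43e+02  1.91e+02  6.09e-01  9.30e-02  6.40e-02]
 [ 2.49e+02  1.91e+02  6.09e-01  7.50e-02  7.10e-02]
 [ 2.35e+02  1.92e+02  6.12e-01  1.19e-01  3.60e-02]
 [ 2.41e+02  1.92e+02  6.05e-01  9.80e-02  7.00e-02]
 [ 2.47e+02  1.92e+02  6.05e-01  8.10e-02  7.30e-02]
 [ 2.53e+02  1.92e+02  6.07e-01  6.40e-02  6.90e-02]
 [ 2.61e+02  1.92e+02  6.07e-01  4.10e-02  7.30e-02]
 [ 2.36e+02  1.93e+02  6.11e-01  1.17e-01  2.70e-02]
 [ 2.43e+02  1.93e+02  6.02e-01  9.20e-02  7.20e-02]
 [ 2.51e+02  1.93e+02  6.03e-01  6.90e-02  7.00e-02]
 [ 2.57e+02  1.93e+02  6.05e-01  5.30e-02  6.60e-02]
 [ 2.65e+02  1.93e+02  6.05e-01  3
[... 3400 characters left out ...]
 5.90e-02]
 [ 2.94e+02  2.01e+02  5.89e-01 -5.40e-02  6.10e-02]
 [ 2.79e+02  2.02e+02  5.91e-01 -1.10e-02  2.70e-02]
 [ 2.86e+02  2.02e+02  5.91e-01 -3.20e-02  3.20e-02]
 [ 2.92e+02  2.02e+02  5.90e-01 -4.90e-02  4.10e-02]
 [ 2.88e+02  2.03e+02  5.83e-01 -3.70e-02  5.80e-02]
 [ 2.94e+02  2.03e+02  5.88e-01 -5.50e-02  3.50e-02]
 [ 2.89e+02  2.04e+02  5.80e-01 -4.00e-02  6.00e-02]
 [ 2.89e+02  2.06e+02  5.74e-01 -4.10e-02  5.80e-02]
 [ 2.89e+02  2.08e+02  5.68e-01 -4.10e-02  5.90e-02]
 [ 2.89e+02  2.10e+02  5.62e-01 -4.10e-02  5.80e-02]
 [ 2.88e+02  2.12e+02  5.55e-01 -3.90e-02  6.60e-02]
 [ 2.86e+02  2.14e+02  5.51e-01 -3.30e-02  5.20e-02]
 [ 2.88e+02  2.15e+02  5.50e-01 -3.90e-02  4.90e-02]]
```

View pics/crop.png

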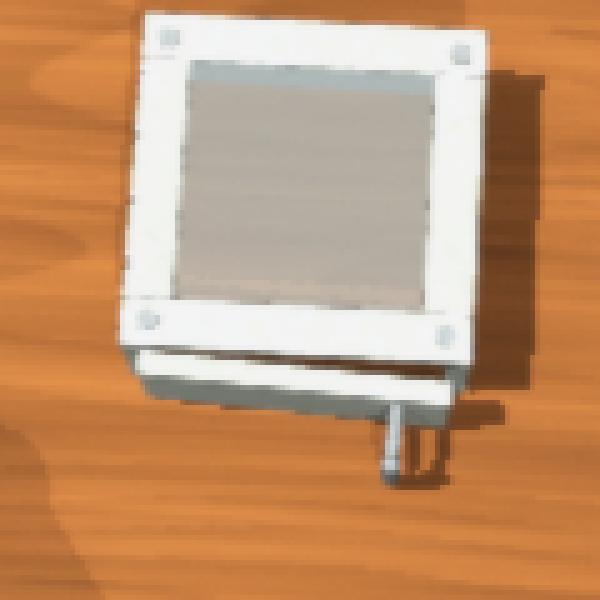

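The top view shows the cupboard at about (271,160), with its door slightly ajar and the handle at (288,212). The adapter is at right (399,250) with its label up. The mouse (150,254), router (147,173) and speaker (410,181) are out of the way. I'm moving above the handle now.

```bash
cat > go.py <<'E'
import sys
from h import *
# go.py x y [z yaw_deg_of_tool_y]: needed tool-frame shift for grasp point, turn
o=r.get_obs(); M=R.from_quat(o["ee_rot"]).as_matrix(); p=np.array(o["position"]); g=p+M[:,2]*.155
yaw=np.degrees(np.arctan2(M[1,1],M[0,1]))
print("t",round(o["time_s"],2),"grasp pt",g.round(4),"yaw(ty)",yaw.round(2),"open",round(o["opening"],4),"F",np.round(o["ft_force"],1),"q7",round(o["joint_positions"][6],2))
if len(sys.argv)>3:
    t=np.array([float(a) for a in sys.argv[1:4]]); print("tool shift",(M.T@(t-g)).round(4),"tool turn", -(float(sys.argv[4])-yaw) if len(sys.argv)>4 else "")
E
python3 -m pendant '[-0.027,-0.025,0,0,1,-0.027,-0.025,0,0,1,-0.027,-0.025,0,0,1,-0.027,-0.025,0,0,1,-0.027,-0.025,0,0,1,-0.027,-0.025,0,0,1,-0.027,-0.025,0,0,1,-0.027,-0.025,0,0,1,-0.027,-0.025,0,0,1,-0.027,-0.025,0,0,1]'
python3 -m pendant '[-0.027,-0.025,0,0,1,-0.027,-0.025,0,0,1,-0.027,-0.025,0,0,1,-0.027,-0.025,0,0,1,-0.027,-0.025,0,0,1,-0.027,-0.025,0,0,1,-0.027,-0.025,0,0,1,-0.027,-0.025,0,0,1,-0.027,-0.025,0,-6.4,1,-0.027,-0.025,0,-6.4,1]'
python3 go.py 0.551 -0.039 0.045 86
```

```text
time_s: 2.03
position: [0.367, 0.2797, 0.405]
ee_rot: [0.145, 0.989, 0.0, 0.0]
ft_force: [0.7, 0.2, 0.2]
opening: 0.0853
finger_force: 0.0
time_s: 2.87
position: [0.5568, -0.0353, 0.4049]
ee_rot: [0.032, 0.999, 0.0, 0.0]
ft_force: [1.2, -0.8, -0.2]
opening: 0.0856
finger_force: 0.0
t 2.87 grasp pt [ 0.5568 -0.0353  0.2499] yaw(ty) 86.32 open 0.0856 F [ 1.2 -0.8 -0.2] q7 1.61
tool shift [ 0.0056 -0.0041  0.2049] tool turn 0.3181971142432616
```

```bash
python3 -m pendant '[0.006,-0.004,0.03,0,1,0,0,0.035,0,1,0,0,0.035,0,1,0,0,0.035,0,1,0,0,0.03,0,1,0,0,0.02,0,1,0,0,0.02,0,1,0,0,0,0,1]'
python3 go.py 0.551 -0.039 0.045 86
python3 - <<'E'
from h import *
c=r.camera("scene"); cv2.imwrite("pics/s1.png",cv2.resize(c["frame"][150:290,200:360,::-1],None,fx=4,fy=4))
E
```

```text
time_s: 3.53
position: [0.5488, -0.0367, 0.1964]
ee_rot: [0.034, 0.999, -0.0, -0.003]
ft_force: [-1.2, -0.2, 0.2]
opening: 0.0857
finger_force: 0.0
t 3.53 grasp pt [ 0.548  -0.0367  0.0414] yaw(ty) 86.07 open 0.0857 F [-1.2 -0.2  0.2] q7 1.71
tool shift [-0.0032 -0.0021 -0.0036] tool turn 0.06862066346114659
```

View pics/s1.png

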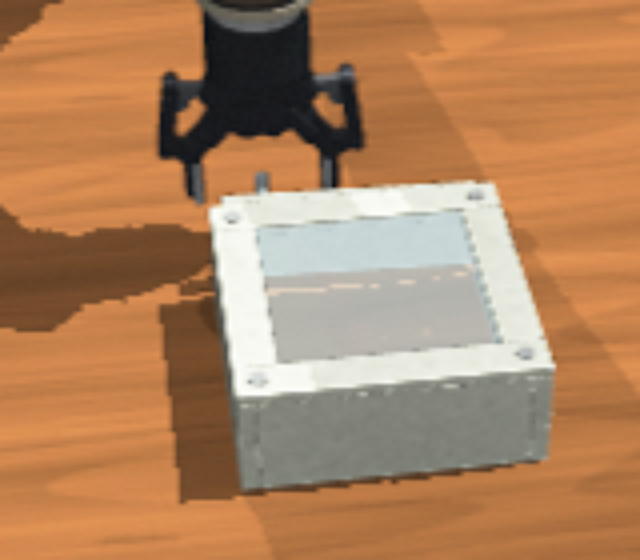

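The handle bar (crop 262,182) is between the open fingers. I'm closing on it and swinging the door.

```bash
python3 -m pendant '[-0.003,-0.002,-0.003,0,0.4,0,0,0,0,0,0,0,0,0,0,0,0,0,0,0,0,0,0,0,0,0,0,0,0,0,0,0,0,0,0,0,0,0,0,0]' 40; python3 go.py
python3 -m pendant '[0.01,0.004,0,4,0,0.01,0.004,0,4,0,0.01,0.004,0,4,0,0.01,0.004,0,4,0,0.01,0.004,0,4,0]' ; python3 go.py
```

```text
time_s: 4.25
position: [0.5536, -0.0381, 0.2033]
ee_rot: [0.034, 0.999, 0.001, 0.001]
ft_force: [0.6, 4.4, 5.2]
opening: 0.0097
finger_force: 39.2
t 4.25 grasp pt [ 0.5539 -0.0379  0.0483] yaw(ty) 86.12 open 0.0097 F [0.6 4.4 5.2] q7 1.71
time_s: 4.67
position: [0.507, -0.0127, 0.2032]
ee_rot: [0.211, 0.977, -0.002, -0.0]
ft_force: [-9.1, -13.1, 17.4]
opening: 0.0096
finger_force: 42.0
t 4.67 grasp pt [ 0.5067 -0.0133  0.0482] yaw(ty) 65.62 open 0.0096 F [ -9.1 -13.1  17.4] q7 1.4
```

```bash
python3 -m pendant '[0.01,0.004,0,4,0,0.01,0.004,0,4,0,0.01,0.004,0,4,0,0.01,0.004,0,4,0,0.01,0.004,0,4,0,0.01,0.004,0,4,0,0.01,0.004,0,4,0]' ; python3 go.py
python3 -m pendant '[0.01,0.004,0,4,0,0.01,0.004,0,4,0,0.01,0.004,0,4,0,0.01,0.004,0,4,0,0.01,0.004,0,4,0,0.01,0.004,0,4,0,0.01,0.004,0,4,0,0.01,0.004,0,4,0,0,0,0,0,0,0,0,0,0,0]' ; python3 go.py
```

```text
time_s: 5.25
position: [0.4612, 0.0484, 0.2027]
ee_rot: [0.443, 0.897, -0.005, -0.007]
ft_force: [-38.8, -19.7, 59.7]
opening: 0.0096
finger_force: 49.0
t 5.25 grasp pt [0.4586 0.0479 0.0477] yaw(ty) 37.45 open 0.0096 F [-38.8 -19.7  59.7] q7 0.93
time_s: 6.08
position: [0.4535, 0.1407, 0.201]
ee_rot: [0.667, 0.745, -0.008, -0.013]
ft_force: [-52.6, 10.2, 56.5]
opening: 0.0093
finger_force: 55.5
t 6.08 grasp pt [0.4486 0.1416 0.0461] yaw(ty) 6.27 open 0.0093 F [-52.6  10.2  56.5] q7 0.36
```

```bash
python3 -m pendant '[0,0,0,0,0.25,0,0,0,0,0.25,0,0,0,0,0.25,0,0,0,0,0.25]' ; python3 -m pendant '[0,0,-0.03,0,0.4,0,0,-0.03,0,0.4,0,0,-0.03,0,0.4,0,0,-0.03,0,0.6,0,0,-0.03,0,1]'; python3 go.py
python3 - <<'E'
from h import *
c=r.camera("top"); P=cloud(c)
cv2.imwrite("pics/t2.png",cv2.resize(c["frame"][110:310,180:440,::-1],None,fx=3,fy=3))
k=(P[...,2]>.055)&(P[...,2]<.078)&(P[...,0]>.4)&(P[...,0]<.595)&(abs(P[...,1]-.11)<.08)
q=P[k]; 
if len(q): print(len(q),cv2.minAreaRect(q[:,:2].astype(np.float32)))
for l in("cupboard_door_hinge","cupboard_door_handle"):
    for q in r.spot_point(c,l)[:2]: print(l,q["score"],pix_at_z(c,q["centre"],.039).round(3))
q=r.masks_of(c,"adapter")[0]["pixels"]; t=P[q&(P[...,2]>.028)][:,:2]; b=cv2.minAreaRect(t.astype(np.float32)); print(b)
E
```

```text
time_s: 6.42
position: [0.457, 0.1395, 0.2003]
ee_rot: [0.668, 0.744, -0.007, -0.009]
ft_force: [-30.4, 6.0, 12.7]
opening: 0.0212
finger_force: 14.7
time_s: 6.83
position: [0.465, 0.1382, 0.3539]
ee_rot: [0.669, 0.743, -0.001, 0.0]
ft_force: [-0.0, 0.9, -0.4]
opening: 0.0573
finger_force: 0.0
t 6.83 grasp pt [0.4648 0.1381 0.1989] yaw(ty) 6.01 open 0.0573 F [-0.   0.9 -0.4] q7 0.12
388 ((0.5056682825088501, 0.11777569353580475), (0.1770932525396347, 0.05345548316836357), 3.572150945663452)
cupboard_door_hinge 0.77 [0.594 0.113 0.039]
cupboard_door_handle 0.63 [0.453 0.135 0.039]
((0.4266915023326874, -0.202714741230011), (0.13930632174015045, 0.40035438537597656), 15.056897163391113)
```

View pics/t2.png

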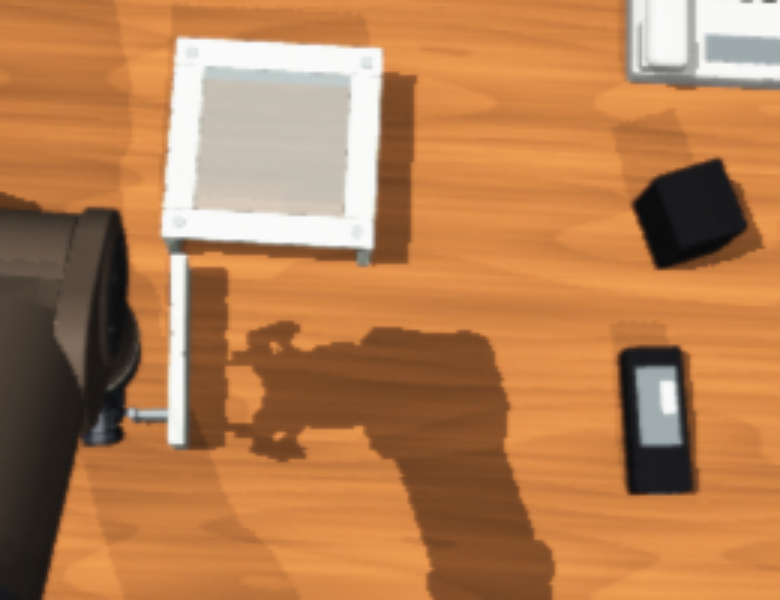

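```bash
python3 go.py .416 -.365 .1 -84.7
```

```text
t 7.03 grasp pt [0.4654 0.139  0.1981] yaw(ty) 6.08 open 0.0842 F [-0.5 -0.1  0.1] q7 0.12
tool shift [-0.496  -0.1026  0.0975] tool turn 90.77532778922853
```

```bash
python3 -m pendant '[-0.033,-0.007,0,0,1,-0.033,-0.007,0,0,1,-0.033,-0.007,0,0,1,-0.033,-0.007,0,0,1,-0.033,-0.007,0,0,1,-0.033,-0.007,0,0,1,-0.033,-0.007,0,0,1,-0.033,-0.007,0,0,1,-0.033,-0.007,0,0,1,-0.033,-0.007,0,0,1]'
python3 -m pendant '[-0.033,-0.007,0,0,1,-0.033,-0.007,0,0,1,-0.033,-0.007,0,0,1,-0.033,-0.007,0,0,1,-0.033,-0.007,0,0,1,0,0,0.02,7,1,0,0,0.02,7,1,0,0,0.02,7,1,0,0,0.02,7,1,0,0,0.02,7,1]'
python3 -m pendant '[0,0,0,7,1,0,0,0,7,1,0,0,0,7,1,0,0,0,7,1,0,0,0,7,1,0,0,0,7,1,0,0,0,7,1,0,0,0,7,1,0,0,0,0,1,0,0,0,0,1]'
python3 go.py .416 -.365 .032 -84.7
python3 - <<'E'
from h import *
c=r.camera("scene"); P=cloud(c)
for q in r.masks_of(c,"adapter")[:1]:
    t=P[q["pixels"]&(P[...,2]>.03)&(P[...,2]<.045)][:,:2]; b=cv2.minAreaRect(t.astype(np.float32)); print(b)
cv2.imwrite("pics/s2.png",cv2.resize(c["frame"][100:280,80:320,::-1],None,fx=3,fy=3))
E
```

```text
time_s: 7.87
position: [0.4295, -0.198, 0.3514]
ee_rot: [0.669, 0.743, -0.001, -0.001]
ft_force: [0.8, 0.3, 0.0]
opening: 0.0852
finger_force: 0.0
time_s: 8.7
position: [0.4122, -0.3643, 0.2502]
ee_rot: [0.863, 0.505, -0.001, -0.001]
ft_force: [0.4, 0.2, -0.5]
opening: 0.0853
finger_force: 0.0
time_s: 9.53
position: [0.4126, -0.3643, 0.2514]
ee_rot: [0.999, 0.046, -0.001, -0.0]
ft_force: [0.1, -0.4, 1.2]
opening: 0.0852
finger_force: 0.0
t 9.53 grasp pt [ 0.4121 -0.3642  0.0964] yaw(ty) -84.77 open 0.0852 F [ 0.1 -0.4  1.2] q7 0.04
tool shift [0.0039 0.0012 0.0644] tool turn -0.07192328794607761
((0.4760187864303589, -0.356856107711792), (0.14573387801647186, 0.054796162992715836), 4.040408134460449)
```

View pics/s2.png

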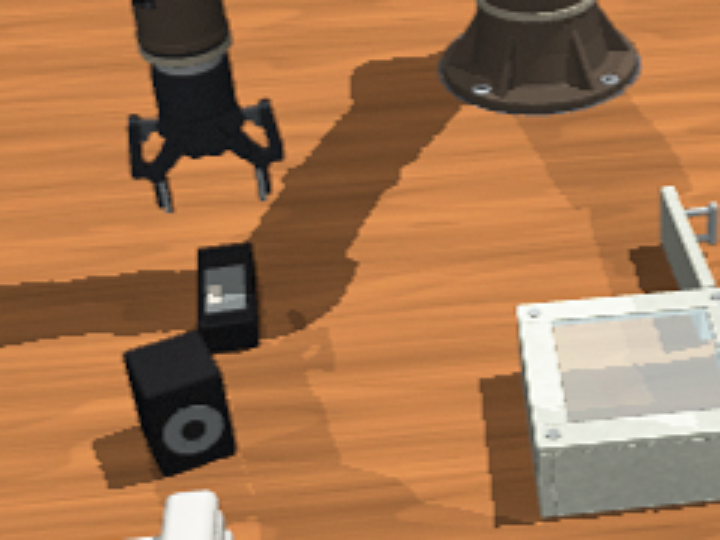

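The gripper is behind the adapter's near end (crop 228,295), with the fingers astride its axis. I'm lowering and gripping.

```bash
python3 -m pendant '[0.005,0.003,0.02,0,1,0,0,0.02,0,1,0,0,0.016,0,1,0,0,0.01,0,1,0,0,0,0,0.5,0,0,0,0,0.5,0,0,0,0,0.5,0,0,0,0,0.3,0,0,0,0,0.3,0,0,0,0,0.3]' 60
python3 go.py .42 0.02 .034 -90
```

```text
time_s: 10.47
position: [0.4183, -0.3673, 0.1877]
ee_rot: [0.999, 0.044, 0.0, 0.0]
ft_force: [-1.9, 1.0, 6.7]
opening: 0.055
finger_force: 65.1
t 10.47 grasp pt [ 0.4184 -0.3674  0.0327] yaw(ty) -84.94 open 0.055 F [-1.9  1.   6.7] q7 0.11
tool shift [ 0.0358 -0.3858 -0.0015] tool turn 5.064206247334127
```

```bash
python3 -m pendant '[0,0,-0.004,5.3,0.3,0,-0.015,0,0,0.3,0,-0.025,0,0,0.3,0,-0.03,0,0,0.3,0,-0.03,0,0,0.3,0,-0.03,0,0,0.3,0,-0.03,0,0,0.3,0,-0.03,0,0,0.3,0,-0.03,0,0,0.3,0,-0.03,0,0,0.3]'
python3 -m pendant '[0,-0.03,0,0,0.3,0,-0.03,0,0,0.3,0,-0.03,0,0,0.3,0,-0.025,0,0,0.3,0,-0.015,0,0,0.3,0,-0.007,0,0,0.3,0,0,0,0,0.3]'
python3 go.py .42 0.02 .034 -90.3
python3 - <<'E'
from h import *
for n in("top","scene"):
    c=r.camera(n); P=cloud(c)
    for q in r.masks_of(c,"adapter")[:1]:
        p=P[q["pixels"]]; t=p[(p[:,2]>.03)&(p[:,2]<.055)]; b=cv2.minAreaRect(t[:,:2].astype(np.float32)); print(n,q["score"],len(t),t.max(0),t.min(0),b)
k=(P[...,2]>.074)&(P[...,2]<.09)&(P[...,0]>.58)&(P[...,0]<.85)&(abs(P[...,1]-.02)<.16)
print(cv2.boxPoints(cv2.minAreaRect(P[k][:,:2].astype(np.float32))))
cv2.imwrite("pics/s3.png",cv2.resize(c["frame"][100:280,160:400,::-1],None,fx=3,fy=3))
E
```

```text
time_s: 11.3
position: [0.4193, -0.1155, 0.1908]
ee_rot: [1.0, -0.002, 0.0, -0.0]
ft_force: [0.4, 0.2, -5.1]
opening: 0.0549
finger_force: 64.7
time_s: 11.88
position: [0.42, 0.0216, 0.1906]
ee_rot: [1.0, -0.0, -0.0, -0.0]
ft_force: [-0.9, 0.4, -4.1]
opening: 0.0548
finger_force: 64.9
t 11.88 grasp pt [0.4199 0.0217 0.0356] yaw(ty) -90.04 open 0.0548 F [-0.9  0.4 -4.1] q7 -0.52
tool shift [0.0001 0.0017 0.0016] tool turn 0.2585935001876578
scene 0.97 482 [0.5488752  0.04859605 0.04525994] [ 0.40942456 -0.00588028  0.03032002] ((0.47914573550224304, 0.021371958777308464), (0.054466914385557175, 0.13944736123085022), 89.97671508789062)
[[ 0.58150357 -0.07809119]
 [ 0.81855196 -0.07815157]
 [ 0.8186031   0.12260991]
 [ 0.5815547   0.12267029]]
```

View pics/s3.png

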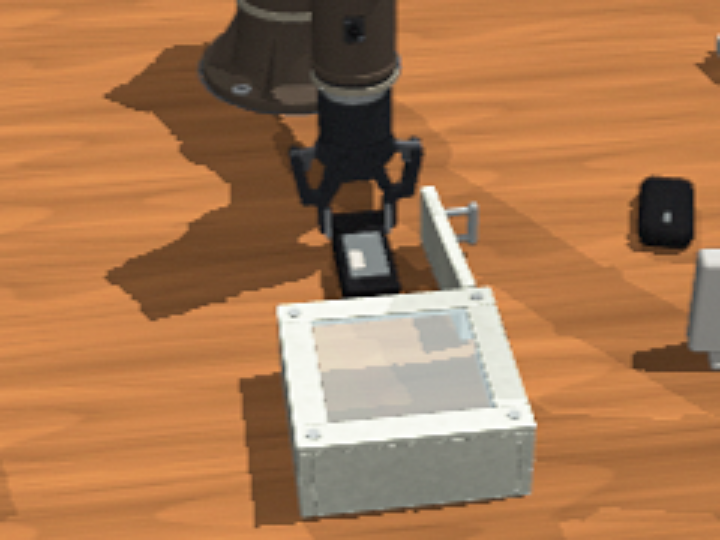

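```bash
python3 -m pendant '[0.015,0.0015,0,0,0.3,0.02,0,0,0,0.3,0.025,0,0,0,0.3,0.025,0,0,0,0.3,0.02,0,0,0,0.3,0.015,0,0,0,0.3]'
python3 -m pendant '[0.015,0,0,0,0.3,0.015,0,0,0,0.3,0.012,0,0,0,0.3,0.008,0,0,0,0.3,0,0,0.003,0,0.3,0,0,0.001,0,0.3]'
python3 go.py .6 0.02 .034 -90.3
```

```text
time_s: 12.58
position: [0.5418, 0.0164, 0.1908]
ee_rot: [1.0, -0.003, 0.001, 0.0]
ft_force: [-0.0, -0.2, -5.2]
opening: 0.0548
finger_force: 64.9
time_s: 13.08
position: [0.591, 0.0164, 0.1877]
ee_rot: [1.0, -0.003, 0.002, 0.0]
ft_force: [2.3, 0.8, 13.7]
opening: 0.0545
finger_force: 67.0
t 13.08 grasp pt [0.5915 0.0163 0.0327] yaw(ty) -90.31 open 0.0545 F [ 2.3  0.8 13.7] q7 -0.72
tool shift [ 0.0085 -0.0037 -0.0013] tool turn -0.014947872843379173
```

```bash
python3 -m pendant '[0,0,0,0,0.85,0,0,0,0,0.85,0,0,0,0,0.85,-0.015,0,0,0,0.85,-0.02,0,0,0,0.85,-0.02,0,0,0,0.85,0,0,0,0,0.2,0,0,0,0,0,0,0,0,0,0,0,0,0,0,0]' 30
python3 -m pendant '[0,0,0,0,0,0,0,0,0,0,0.008,0.0,0,0,0,0.01,0,0,0,0,0.01,0,0,0,0,0.008,0,0,0,0,0.008,0,0,0,0,0.006,0,0,0,0]'
python3 go.py .6 0.02 .034 -90.3
python3 - <<'E'
from h import *
c=r.camera("scene"); cv2.imwrite("pics/s4.png",cv2.resize(c["frame"][130:270,240:360,::-1],None,fx=4,fy=4))
E
```

```text
time_s: 13.92
position: [0.5357, 0.0181, 0.1869]
ee_rot: [1.0, -0.002, 0.0, 0.0]
ft_force: [-0.1, -0.1, 0.3]
opening: 0.0246
finger_force: 0.0
time_s: 14.58
position: [0.5857, 0.0176, 0.1866]
ee_rot: [1.0, -0.002, -0.0, 0.0]
ft_force: [-4.5, -0.5, 2.6]
opening: -0.0001
finger_force: 2.3
t 14.58 grasp pt [0.5856 0.0176 0.0316] yaw(ty) -90.24 open -0.0001 F [-4.5 -0.5  2.6] q7 -0.72
tool shift [ 0.0143 -0.0024 -0.0025] tool turn 0.06015372201444791
```

View pics/s4.png

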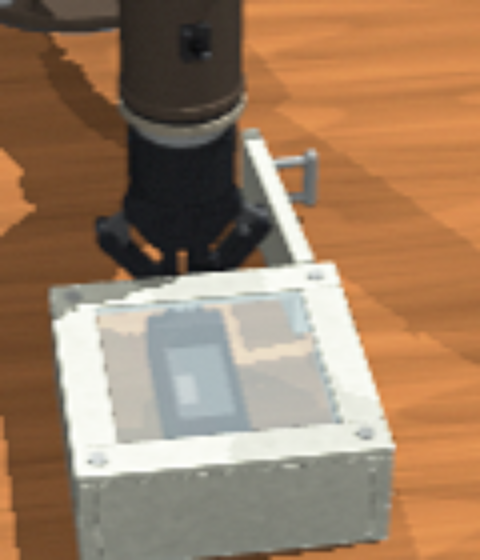

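The adapter shows through the pane (crop 195,370), straight, and is being pushed. I'll push on until the fingers meet the top's front edge.

```bash
python3 -m pendant '[0.006,0,0,0,0,0.005,0,0,0,0,0.002,0,0,0,0]' ; python3 -m pendant '[0.0015,0,0,0,0,0,0,0,0,0]'; python3 go.py
```

```text
time_s: 14.88
position: [0.5975, 0.0176, 0.1863]
ee_rot: [1.0, -0.002, -0.001, -0.0]
ft_force: [-14.1, 0.3, 4.6]
opening: 0.0001
finger_force: 0.0
time_s: 15.05
position: [0.5977, 0.0175, 0.1859]
ee_rot: [1.0, -0.003, -0.002, -0.0]
ft_force: [-12.2, -0.1, 2.1]
opening: -0.0002
finger_force: 0.0
t 15.05 grasp pt [0.5969 0.0176 0.0309] yaw(ty) -90.3 open -0.0002 F [-12.2  -0.1   2.1] q7 -0.74
```

```bash
python3 -m pendant '[0.001,0,0,0,0,0,0,0,0,0,-0.02,0,0,0,0,-0.03,0,0,0,0,-0.01,0,-0.02,0,0,0,0,-0.03,0,0,0,0,-0.04,0,0.5,0,0,-0.035,0,0.6,-0.02,0,-0.01,0,0.6,-0.03,0,0,0,0.6]'
python3 -m pendant '[-0.02,0,0,-6.8,0.6,0,0,0,-6.8,0.6,0,0,0,-6.8,0.6,0,0,0,-6.8,0.6,0,0,0,-6.8,0.6,0,0,0,-6.8,0.6,0,0,0,-6.8,0.6,0,0,0,-6.8,0.6,0,0,0,-6.8,0.6,0,0,0,-6.8,0.6]'
python3 -m pendant '[0,0,0,-6.8,0.6,0,0,0,-6.8,0.6,0,0,0,-6.8,0.6,0,0,0,-6.8,0.6,0,0,0,0,0.6]'
python3 - <<'E'
from h import *
for n in("top","scene"):
    c=r.camera(n); P=cloud(c)
    for q in r.masks_of(c,"adapter")[:1]:
        v,u=np.nonzero(q["pixels"]); t=np.array([pix_at_z(c,(a,b),.036)[:2] for a,b in zip(u,v)]); print(n,q["score"],len(t),cv2.minAreaRect(t.astype(np.float32)))
    for l in("adapter","cupboard_door_handle","cupboard"):
        for q in r.spot_point(c,l)[:1]: print(l,q["score"],pix_at_z(c,q["centre"],.039 if 'door' in l else 0).round(3))
    if n=="top":
        k=(P[...,2]>.035)&(P[...,2]<.07)&(P[...,0]>.42)&(P[...,0]<.5)&(P[...,1]>.118)&(P[...,1]<.17); print(P[k][::3].round(3))
        k=(P[...,2]>.064)&(P[...,2]<.08)&(P[...,0]>.42)&(P[...,0]<.59)&(P[...,1]>.08)&(P[...,1]<.13); print(np.polyfit(P[k][:,0],P[k][:,1],1))
    cv2.imwrite(f"pics/{n}5.png",cv2.resize(c["frame"][110:270,180:360,::-1],None,fx=4,fy=3.5))
E
python3 go.py .461 .143 .048 6
```

```text
time_s: 15.88
position: [0.4933, 0.0174, 0.325]
ee_rot: [1.0, -0.002, 0.004, 0.001]
ft_force: [-0.5, -1.0, 0.6]
opening: 0.0484
finger_force: 0.0
time_s: 16.72
position: [0.471, 0.0182, 0.3222]
ee_rot: [0.829, 0.56, 0.001, 0.0]
ft_force: [0.4, -0.8, -0.3]
opening: 0.0517
finger_force: 0.0
time_s: 17.13
position: [0.471, 0.018, 0.3222]
ee_rot: [0.674, 0.739, 0.001, 0.0]
ft_force: [0.4, -0.5, 0.3]
opening: 0.0511
finger_force: 0.0
cupboard 0.67 [0.712 0.013 0.   ]
[]
t 17.38 grasp pt [0.4707 0.0182 0.1667] yaw(ty) 4.78 open 0.0512 F [-1.3  0.4  0.1] q7 0.34
tool shift [0.1252 0.0007 0.1187] tool turn -1.2179010475186045Traceback (most recent call last):
  File "<stdin>", line 10, in <module>
    raise TypeError("expected non-empty vector for x")
TypeError: expected non-empty vector for x
```

Run:
```python
from h import *
c=r.camera("scene"); P=cloud(c)
for q in r.masks_of(c,"adapter")[:1]:
    v,u=np.nonzero(q["pixels"]); t=np.array([pix_at_z(c,(a,b),.036)[:2] for a,b in zip(u,v)]); print(q["score"],len(t),cv2.minAreaRect(t.astype(np.float32)))
for l in("adapter","cupboard_door_handle","cupboard"):
    for q in r.spot_point(c,l)[:1]: print(l,q["score"],pix_at_z(c,q["centre"],.039 if 'door' in l else 0).round(3))
k=(P[...,2]>.03)&(P[...,2]<.085)&(P[...,0]>.42)&(P[...,0]<.5)&(P[...,1]>.124)&(P[...,1]<.18); print(P[k][::3].round(3))
k=(P[...,2]>.064)&(P[...,2]<.08)&(P[...,0]>.42)&(P[...,0]<.59)&(P[...,1]>.08)&(P[...,1]<.135); print(P[k][::5].round(3))
cv2.imwrite(f"pics/s5.png",cv2.resize(c["frame"][130:270,240:360,::-1],None,fx=4,fy=4))
```

```text
0.29 5992 ((0.609370231628418, 0.03317350149154663), (0.2196298986673355, 0.49082937836647034), 86.68122100830078)
cupboard_door_handle 0.88 [0.438 0.136 0.039]
cupboard 0.66 [0.72  0.018 0.   ]
[[0.447 0.138 0.064]
 [0.446 0.138 0.06 ]
 [0.453 0.124 0.062]
 [0.454 0.134 0.062]
 [0.45  0.144 0.058]
 [0.453 0.131 0.058]
 [0.456 0.14  0.059]
 [0.45  0.128 0.053]
 [0.455 0.137 0.055]
 [0.453 0.134 0.05 ]
 [0.452 0.144 0.048]
 [0.456 0.14  0.048]
 [0.457 0.137 0.045]
 [0.451 0.135 0.038]
 [0.453 0.144 0.038]
 [0.451 0.141 0.034]]
[[0.424 0.092 0.072]
 [0.434 0.096 0.075]
 [0.434 0.099 0.071]
 [0.44  0.099 0.071]
 [0.444 0.098 0.07 ]
 [0.451 0.097 0.071]
 [0.453 0.096 0.068]
 [0.47  0.09  0.076]
 [0.465 0.091 0.07 ]
 [0.463 0.092 0.065]
 [0.481 0.104 0.075]
 [0.478 0.101 0.07 ]
 [0.489 0.099 0.074]
 [0.491 0.099 0.072]
 [0.497 0.098 0.072]
 [0.506 0.096 0.075]
 [0.504 0.094 0.069]
 [0.51  0.096 0.07 ]
 [0.512 0.095 0.068]
 [0.516 0.094 0.067]
 [0.526 0.108 0.072]
 [0.531 0.107 0.072]
 [0.537 0.106 0.072]
 [0.537 0.103 0.069]
 [0.548 0.101 0.074]
 [0.553 0.1   0.074]
 [0.557 0.096 0.073]
 [0.555 0.096 0.068]
 [0.562 0.11  0.072]
 [0.566 0.109 0.071]
 [0.574 0.108 0.073]
 [0.574 0.105 0.07 ]
 [0.583 0.103 0.073]
 [0.581 0.103 0.068]]
```

View pics/s5.png

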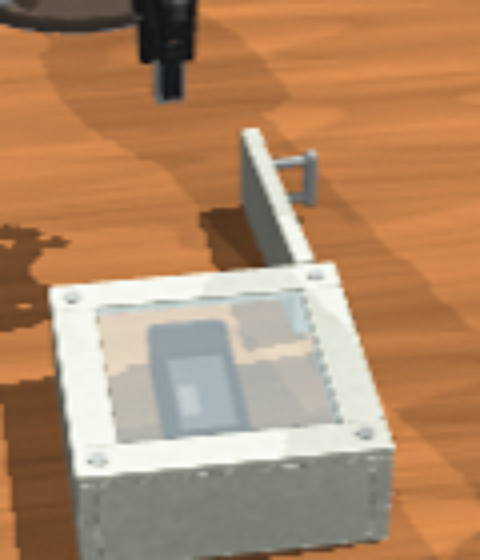

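The scene view shows the adapter straight under the pane (crop 195,375) and fully behind the front. The open door's handle is at (312,178). I'm regrasping the handle to close the door.

```bash
python3 -m pendant '[0.03,0,0,-1.5,0.7,0.03,0,0,0,0.7,0.03,0,0,0,0.7,0.033,-0.013,0,0,0.7,0,0,0.03,0,0.7,0,0,0.03,0,0.7,0,0,0.03,0,0.7,0,0,0.025,0,0.7,0,0,0,0,0.7]' 25
python3 go.py .458 .141 .048 6.5
python3 -m pendant '[0,0,0,0,0,0,0,0,0,0,0,0,0,0,0,0,0,0,0,0,0,0,0,0,0,0,0,0,0,0,0,0,0,0,0,0,0,0,0,0]'
python3 go.py .458 .141 .048 6.5
```

```text
time_s: 18.38
position: [0.443, 0.1389, 0.2034]
ee_rot: [0.666, 0.746, -0.003, -0.001]
ft_force: [-1.1, -1.2, 0.2]
opening: 0.0596
finger_force: 0.0
t 18.38 grasp pt [0.4422 0.1385 0.0484] yaw(ty) 6.46 open 0.0596 F [-1.1 -1.2  0.2] q7 0.29
tool shift [0.0007 0.016  0.0003] tool turn -0.03800861362417951
time_s: 19.05
position: [0.4467, 0.1392, 0.2084]
ee_rot: [0.666, 0.746, 0.003, 0.002]
ft_force: [6.0, -1.1, 1.2]
opening: 0.01
finger_force: 27.2
t 19.05 grasp pt [0.4477 0.1394 0.0534] yaw(ty) 6.43 open 0.01 F [ 6.  -1.1  1.2] q7 0.29
tool shift [0.0004 0.0104 0.0055] tool turn -0.06547242030091915
```

```bash
python3 -m pendant '[0,0.004,0.003,0,0,-0.0106,-0.003,0,-4,0,-0.0106,-0.003,0,-4,0,-0.0106,-0.003,0,-4,0,-0.0106,-0.003,0,-4,0,-0.0106,-0.003,0,-4,0,-0.0106,-0.003,0,-4,0]'
python3 go.py
python3 -m pendant '[-0.0106,-0.003,0,-4,0,-0.0106,-0.003,0,-4,0,-0.0106,-0.003,0,-4,0,-0.0106,-0.003,0,-4,0]'
python3 go.py
```

```text
time_s: 19.63
position: [0.4492, 0.0738, 0.2054]
ee_rot: [0.495, 0.869, 0.001, -0.0]
ft_force: [-3.8, 1.0, 14.5]
opening: 0.0101
finger_force: 31.1
t 19.63 grasp pt [0.4493 0.0741 0.0504] yaw(ty) 30.68 open 0.0101 F [-3.8  1.  14.5] q7 0.73
time_s: 19.97
position: [0.4653, 0.0326, 0.2054]
ee_rot: [0.369, 0.929, 0.001, 0.001]
ft_force: [-0.2, 2.3, 10.0]
opening: 0.0097
finger_force: 30.6
t 19.97 grasp pt [0.4657 0.0328 0.0504] yaw(ty) 46.67 open 0.0097 F [-0.2  2.3 10. ] q7 1.02
```

```bash
python3 -m pendant '[-0.0106,-0.003,0,-4,0,-0.0106,-0.003,0,-4,0,-0.0106,-0.003,0,-4,0,-0.0106,-0.003,0,-4,0,-0.0106,-0.003,0,-4,0,-0.0106,-0.003,0,-4,0,-0.0106,-0.003,0,-4,0]'
python3 -m pendant '[-0.008,-0.0025,0,-3,0,-0.008,-0.0025,0,-3,0,-0.005,-0.001,0,-2,0,0,0,0,0,0]'
python3 go.py .561 -.04 .05 90
```

```text
time_s: 20.55
position: [0.5181, -0.0223, 0.2055]
ee_rot: [0.133, 0.991, 0.001, 0.002]
ft_force: [2.3, 9.0, 3.3]
opening: 0.0097
finger_force: 30.1
time_s: 20.88
position: [0.5378, -0.0325, 0.2055]
ee_rot: [0.064, 0.998, 0.001, 0.002]
ft_force: [2.0, 7.5, 5.1]
opening: 0.01
finger_force: 30.0
t 20.88 grasp pt [ 0.5385 -0.0323  0.0505] yaw(ty) 82.7 open 0.01 F [2.  7.5 5.1] q7 1.6
tool shift [-0.0233 -0.0048  0.0006] tool turn -7.3011580145730335
```

```bash
python3 -m pendant '[-0.006,-0.002,0,-2.5,0,-0.006,-0.001,0,-2.5,0,-0.005,-0.001,0,-2,0,0,0,0,0,0]'
python3 -m pendant '[-0.003,0,0,0,0,-0.002,0,0,0,0,0,0,0,0,0]'
python3 go.py .561 -.04 .05 90
```

```text
time_s: 21.22
position: [0.5538, -0.0383, 0.2055]
ee_rot: [0.003, 1.0, 0.001, 0.002]
ft_force: [1.1, 4.9, 4.7]
opening: 0.01
finger_force: 30.2
time_s: 21.47
position: [0.5578, -0.0391, 0.2054]
ee_rot: [0.004, 1.0, 0.0, 0.001]
ft_force: [-0.7, 2.0, 5.8]
opening: 0.01
finger_force: 30.3
t 21.47 grasp pt [ 0.5582 -0.039   0.0504] yaw(ty) 89.49 open 0.01 F [-0.7  2.   5.8] q7 1.7
tool shift [-0.0028 -0.0009  0.0005] tool turn -0.508520486091399
```

```bash
python3 -m pendant '[-0.002,0,0,0,0,-0.002,0,0,0,0,0,0,0,0,0]'
python3 -m pendant '[-0.002,0,0,0,0,-0.001,0,0,0,0,0,0,0,0,0]'
```

```text
time_s: 21.72
position: [0.5612, -0.0397, 0.2054]
ee_rot: [0.005, 1.0, -0.0, 0.001]
ft_force: [-3.4, -1.1, 8.0]
opening: 0.0098
finger_force: 30.7
time_s: 21.97
position: [0.5622, -0.0398, 0.2053]
ee_rot: [0.005, 1.0, -0.0, -0.002]
ft_force: [-13.8, 0.4, 19.9]
opening: 0.0097
finger_force: 31.7
```

```bash
python3 -m pendant '[-0.002,0,0,0,0,-0.001,0,0,0,0,0,0,0,0,0]'
python3 -m pendant '[0,0,0,0,0.15,0,0,0,0,0.3,0,0,0,0,0.5,0,0,0,0,0.6,0,0,-0.03,0,0.7,0,0,-0.04,0,0.7,0,0,-0.04,0,0.7,0,0,-0.04,0,0.7]'
python3 -m pendant '[0.035,0,0,0,0.7,0.04,0,0,0,0.7,0.04,0,0,0,0.7,0.04,0,0,0,0.7,0.02,0,0,0,0.7,0,0,0,0,0.7]'
python3 - <<'E'
from h import *
c=r.camera("top"); P=cloud(c)
k=(P[...,2]>.02)&(P[...,2]<.068)&(P[...,0]>.58)&(P[...,0]<.606)&(P[...,1]>-.065)&(P[...,1]<.105)
print(k.sum(),np.polyfit(P[k][:,1],P[k][:,0],1), np.median(P[k][:,0]))
for q in r.masks_of(c,"adapter")[:2]:
    v,u=np.nonzero(q["pixels"]); t=np.array([pix_at_z(c,(a,b),.036)[:2] for a,b in zip(u,v)]); print(q["score"],len(t),cv2.minAreaRect(t.astype(np.float32)))
cv2.imwrite("pics/t6.png",cv2.resize(c["frame"][110:235,220:320,::-1],None,fx=4.8,fy=4.8))
E
python3 go.py
```

```text
time_s: 22.22
position: [0.5638, -0.0399, 0.2048]
ee_rot: [0.005, 1.0, 0.0, -0.004]
ft_force: [-18.5, 0.8, 20.6]
opening: 0.0098
finger_force: 32.2
time_s: 22.88
position: [0.5669, -0.0397, 0.3554]
ee_rot: [0.005, 1.0, -0.0, -0.0]
ft_force: [2.0, -0.1, -0.1]
opening: 0.0594
finger_force: 0.0
time_s: 23.38
position: [0.3877, -0.0383, 0.3535]
ee_rot: [0.005, 1.0, 0.0, -0.001]
ft_force: [0.2, -0.9, -0.1]
opening: 0.0596
finger_force: 0.0
232 [0.01962144 0.5967929 ] 0.5975983091881356
0.67 5210 ((0.6934505701065063, 0.02240530401468277), (0.20750094950199127, 0.27095234394073486), 89.8224868774414)
t 23.48 grasp pt [ 0.3922 -0.0378  0.1993] yaw(ty) 89.46 open 0.0598 F [ 0.9 -0.5 -0. ] q7 1.57
```

View pics/t6.png

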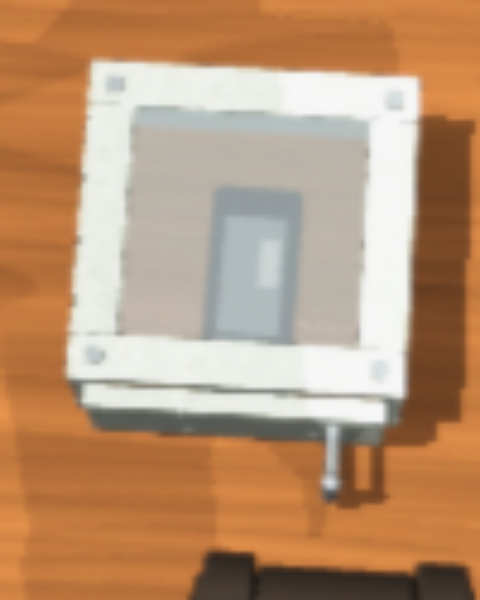

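Run:
```python
from h import *
c=r.camera("top"); f=lambda u,v,z:pix_at_z(c,(220+u/4.8,110+v/4.8),z).round(4)
print("adapter far end",f(257,187,.036)); 
L,Rr=f(68,380,.08),f(408,400,.08); l2,r2=f(85,405,.072),f(385,425,.072); bl,br=f(93,61,.08),f(420,78,.08)
print("front",L,Rr,"back",bl,br,"door",l2,r2)
a=lambda p,q:(q[0]-p[0])/(p[1]-q[1])
print("slopes front,back,door",a(L,Rr),a(bl,br),a(l2,r2))
P=cloud(c); print(np.median(c["depth"]))
for y0 in np.arange(-.06,.11,.02):
    k=(P[...,2]>.025)&(P[...,2]<.065)&(P[...,0]>.57)&(P[...,0]<.61)&(abs(P[...,1]-y0)<.01)&(abs(P[...,1]+.04)>.008); print(round(y0,2),k.sum(),np.median(P[k][:,0]).round(4))
```

```text
adapter far end [0.7499 0.0139 0.036 ]
front [0.6097 0.117  0.08  ] [ 0.6084 -0.0838  0.08  ] back [0.8098 0.1167 0.08  ] [ 0.8097 -0.0825  0.08  ] door [0.597  0.1067 0.072 ] [ 0.5944 -0.0712  0.072 ]
slopes front,back,door -0.00647410358565721 -0.0005020080321284588 -0.014614952220348148
1.3526683
-0.06 20 0.5976
-0.04 6 0.5973
-0.02 20 0.5976
0.0 21 0.5975
0.02 20 0.5978
0.04 20 0.5979
0.06 21 0.5976
0.08 22 0.598
0.1 21 0.5978
```

The door face is flat to within a millimetre across its width, so it is shut. The adapter's middle is about 70 mm behind the front. I'm handing in.

```bash
python3 -c "
from plant import r
print(r.job_done())"
```

```text
the job is handed in; nothing more can be done
None
```

I handed the job in at about 24 s of the 72 s: the adapter is flat and right way up inside the cupboard, its middle about 70 mm behind the front, and the door is closed without slamming; I kept clear of the mouse, speaker and router, but the hand-in returned no verdict.

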